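# Slide the kitchen scale under the low shelf

### The arm

A 6-joint arm with a two-finger parallel gripper is mounted at the origin on a cart in front of the work surface, level with it; the furniture and walls round the work are solid. World frame = base frame: x ahead of the robot, y to its left, z up, the work surface at z = 0. Lengths are in m, angles in rad, forces in N, time in s.
With the tool pointing down it reaches from about 0.35 to 0.85 m from the base axis. Payload 8.1 kg.
Tool frame: the origin (TCP) lies at the centre of the arm's flange, where the gripper is bolted on; the fingertips stand 186 mm ahead of it and the grasp point (between the pads) lies 167 mm ahead of it; z points along the fingers, y is the line along which they close (so a half turn about z gives the same grasp; the last joint's range is limited). The gripper opens to 93 mm and grips with 3 to 60 N. Pads are 15 mm wide; open, the fingers measure 128 mm over their backs; the gripper's body (75 mm by 188 mm) begins 65 mm behind the grasp point.
Start: joints at [-1.247, 0.13, 1.488, -0, 1.523, -0.085], TCP at [0.239, -0.551, 0.405] pointing down, gripper open.
Joint ranges: [-2.96, 2.96], [-0.89, 2.26], [0.02, 2.5], [-1.34, 4.48], [0, 2.73], [-2.66, 2.66]. Speed limits (rad/s): [2.39, 2.39, 2.79, 3.14, 3.14, 3.14].

### API

Orientations are given as a rotation vector (axis times angle).
In Python, from plant import robot gives the robot as it stands.
- The arm moves only by the tool apply_moves, never from a script. Its argument "series" is a list of rows, each a list of 2 entries, a list of its own where there are three numbers: the shift along the tool's x, y, z in mm, then the turn, a rotation vector about the tool's x, y, z in rad. A call has 1 to 12 rows; each row shifts and turns the commanded pose from where the row before left it, along the tool's axes as they then stand; what a row does not reach is not made up. A row lasts 1/12 s, in which the tool goes at most 41.7 mm and 7.16 degrees, less where a joint would pass 70% of its speed; a pose out of reach is approached as far as the arm can. A call is refused whole if a number of a shift passes 41.7 or a number of a turn 0.125, either way. A call with a gripper value outside its range is refused whole. "claw" is the opening, from 0 (shut) to 1 (fully open), set as the call begins (left out, the last holds). The fingers move at their own pace and stop on an object; "newtons" is the grip in N (left out, the last holds). Time passes only in rows, so rows that do not move let the fingers close. It gives the time, the measured TCP pose, the force, the opening and the grip force at its end, in the units of the state.
- robot.read_state(): the state, without advancing time (a new reading comes with each control period).
- robot.read_camera(name): name is "scene" or "top" or "wrist"; returns (picture, depth): 400x640x3 uint8, blue, green, red; 400x640 float32, m along the optical axis (not along the pixel's ray), 0 where there is no reading.
- robot.calibration(name): a dict with "fx", "fy", "cx", "cy" (pixels), "extrinsics" (4x4, takes a point from world to camera coordinates). Camera axes: x right, y down, z forward; pixel columns grow to the right and rows downward; lengths in m; the calibration is good to about 2 mm. A picture is of the moment at which its call begins: read the wrist's pose just before it. calibration takes no time and is no camera call; for the wrist camera it gives the pose at the moment of the call.
- robot.close_job(): hands the job in; it is judged then, once.
The state is a dict: "t": time; "q": joint angles; "dq": joint speeds; "joint_torque": joint torques, N m; "tool_pos": TCP position; "orientation": TCP orientation; "force": force on the tool from outside, world axes, zero at the start; "wrist_torque": the same for the moment, N m; "opening": finger opening in m; "gripper_force": force on a finger pad.
Only numpy, scipy, OpenCV 4.12 (cv2) and the standard library are available. Lean on these libraries where they do the work, as an engineer would, in place of code of your own. Each camera call takes 0.05 s, during which the arm holds its last target. There are 200 camera calls.

### The job

Put the kitchen scale away under the low wooden riser shelf: push it along the worktop with your fingers, plain end first, in through the front opening between the two legs, until its display end is level with the deck's front edge and it sits square to the shelf. Only push it: do not lift, carry or tip it, and leave everything else where it stands.

Things in the scene. Friction and masses are not known exactly. Their poses are not given: they have to be found in the camera images.
- scale: flat kitchen scale, 134 mm long (its x), 106 wide (its y), 32 high, 0.3 to 0.55 kg. Box body from 3 to 26 mm up over the whole length and width, on four small feet, slides on the worktop; the black weighing plate (top 32 mm up, fixed) covers x = -24 to +64 mm. Origin: centre of its underside; x points from the display end to the plain end, z up
- scale_near (a point): middle of the scale's display end, 67 mm from its centre along -x, 15 mm up
- scale_far (a point): middle of the scale's plain end, 67 mm from its centre along +x, 15 mm up; this end goes in first
- riser: low riser shelf, fixed: wooden deck 190 mm deep (its x), 184 wide (its y), underside 40 and top 52 mm up, on two steel side legs 170 mm long in x and 40 high, 160 mm clear between them; open front and back, no stop. Origin: centre of its footprint, on the worktop; x points inward from the front opening (which faces the scale, to the robot's left), y to the side away from the robot
- riser_front (a point): point on the worktop below the middle of the deck's front edge, 95 mm from the shelf's centre along its -x
- riser_opening (a point): centre of the front opening, 20 mm above riser_front
- spice_red: spice jar with a red cap, 45 mm across, 106 mm tall, standing on the back half of the riser shelf. Bystander. Origin: centre of its underside
- spice_white: wider spice jar with a pale lid, 61 mm across, 100 mm tall, standing on the back half of the riser shelf. Bystander. Origin: centre of its underside
- short_tin: short round tin, 76 mm across, 58 mm tall, behind the scale's path, away from the robot. Bystander. Origin: centre of its underside
- yoghurt_tub: round yoghurt tub, 72 mm across, 71 mm tall, behind the scale's path, away from the robot. Bystander. Origin: centre of its underside
- tall_tin: round tin, 102 mm across, 118 mm tall, at the left. Bystander. Origin: centre of its underside
- hex_jar: six-sided jar with a dark lid, 86 mm across, 103 mm tall, at the left. Bystander. Origin: centre of its underside
- mug: spotted mug, 92 mm across without its handle, 93 mm tall, at the left. Bystander. Origin: centre of its underside

How it is judged:
On the way:
1. the scale's plain end has entered the front opening between the legs, flat on the worktop (x of scale_far in the frame of riser between -0.09 and 0 m and y of scale_far in the frame of riser between -0.045 and 0.045 m and angle between scale's own z axis and vertical below 0.08 rad), for 0.1 s.
At the end, for the whole second after the job is handed in: The scale rests flat on the worktop under the shelf between its legs (its centre within 30 mm of the shelf's middle line), plain end inward, its display end level with the deck's front edge to within 12 mm, square to the shelf to within 8 degrees (0.14 rad), at rest (x of scale_near in the frame of riser between -0.107 and -0.083 m and x of scale_far in the frame of riser above 0.015 m and y of scale in the frame of riser between -0.03 and 0.03 m and angle between the x axis of scale and the x axis of riser, either way round below 0.14 rad and angle between scale's own z axis and vertical below 0.04 rad and height (world z) of scale below 0.005 m and linear speed of scale below 0.01 m/s); the robot touches nothing.
It fails at once if the scale is lifted off the worktop (its centre more than 10 mm up) (height (world z) of scale above 0.01 m).
It fails at once if the scale is tipped by more than 0.12 rad (7 degrees) (angle between scale's own z axis and vertical above 0.12 rad).
It fails at once if another thing is moved by more than 15 mm or tipped over (distance of any of spice_red, spice_white, short_tin, yoghurt_tub, tall_tin, hex_jar, mug from where it was at the start of the episode above 0.015 m or angle between any of spice_red, spice_white, short_tin, yoghurt_tub, tall_tin, hex_jar, mug's own z axis and vertical above 0.3 rad).
It also fails if it takes over 53 s, if anything falls off the work surface, if the arm or the gripper's body presses on something with over 40 N, if the wrist force passes 120 N, or if a joint passes its speed limit or range.

## Working session

There is one attempt and no reset: what is moved stays moved. The work goes in short steps, Python scripts to look and compute and a tool call to move; the robot and the scene stay as the last step left them, time stands still between calls to the robot, and variables do not carry over. Pictures are saved under pics/ and viewed, at most 10 in all, crops included, and the job is handed in when it is done.

Besides the shell and the picture viewer there is one more tool, called as name([rows], argument=value, ...), one row to a line, values as JSON. apply_moves: Moves the arm, as the interface text tells. Its arguments: {"type":"object","properties":{"series":{"type":"array"},"claw":{"type":"number"},"newtons":{"type":"number"}},"required":["series"]}

```bash
mkdir -p pics; cat > h.py <<'E'
from plant import robot
import numpy as np, cv2
from scipy.spatial.transform import Rotation as R
def cloud(n):
    p,d=robot.read_camera(n); c=robot.calibration(n)
    v,u=np.mgrid[0:400,0:640]
    P=np.stack([(u-c['cx'])/c['fx']*d,(v-c['cy'])/c['fy']*d,d],-1)
    E=np.array(c['extrinsics']); W=(P-E[:3,3])@E[:3,:3]
    W[d==0]=np.nan
    return p,W
E
python3 - <<'E'
from h import *
for n in("top","scene"):
    p,W=cloud(n); cv2.imwrite(f'pics/{n}0.png',p); np.save(f'{n}.npy',W); np.save(f'{n}_p.npy',p)
s=robot.read_state(); print(s['t'],s['tool_pos'],s['orientation'],R.from_rotvec(s['orientation']).as_matrix().round(3),s['force'])
E
```

```text
0.1 [ 0.23846505 -0.55036485  0.40381247] [-3.07463233e+00 -6.37355619e-01  3.03357167e-04] [[ 0.918  0.398 -0.001]
 [ 0.398 -0.918  0.002]
 [ 0.    -0.002 -1.   ]] [ 0.47413915 -0.46353655  0.8164438 ]
```

View pics/top0.png

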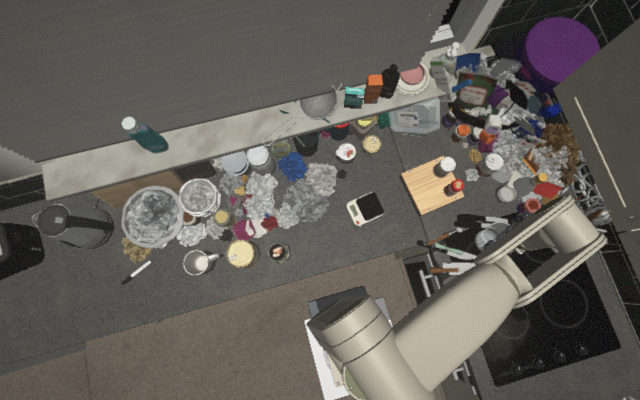

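View pics/scene0.png

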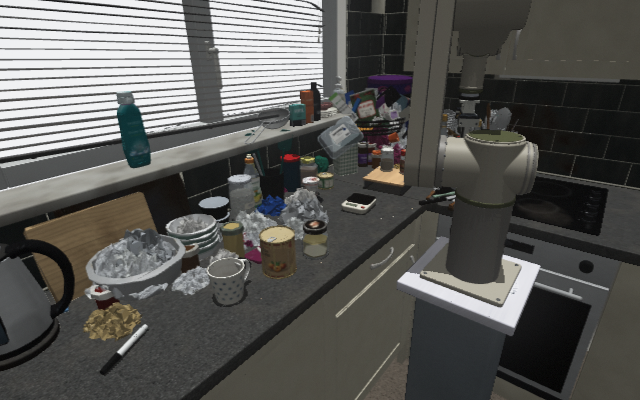

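The top view shows the scale at about (365,208), with its black plate toward the riser at (433,186). The tins and tub are at (345,152) and (372,144). Next I'll measure them from the depth.

```bash
python3 - <<'E'
from h import *
W=np.load('top.npy');p=np.load('top_p.npy')
def rect(m,name):
    m=m.astype(np.uint8); n,l,st,_=cv2.connectedComponentsWithStats(m)
    k=1+np.argmax(st[1:,4]); X=W[l==k]; r=cv2.minAreaRect((X[:,:2]*1000).astype(np.float32)); print(name,len(X),np.round(r[0],1),np.round(r[1],1),r[2],np.median(X[:,2]).round(4)); return r
v,u=np.mgrid[0:400,0:640]
z=W[...,2]
box=lambda a,b,c,d:(u>a)&(u<b)&(v>c)&(v<d)
print('table z',np.nanmedian(z[box(385,400,200,225)]))
rect(box(335,395,180,235)&(z>.012)&(z<.045),'scale')
rect(box(335,395,180,235)&(z>.012)&(z<.045)&(p.max(-1)<60),'plate')
rect(box(390,475,145,225)&(z>.042)&(z<.065),'riser')
for n,b in dict(tub=(330,358,138,165),tin=(360,385,130,156)).items(): rect(box(*b)&(z>.045),n)
m=box(390,475,140,225)&(z>.1); rect(m,'jar')
cv2.imwrite('pics/crop.png',cv2.resize(p[120:245,320:480],None,fx=4.8,fy=4.8,interpolation=cv2.INTER_CUBIC))
for a in[(365,208),(400,180),(434,214),(463,202),(439,157)]: print(a,W[a[1],a[0]].round(3))
E
```

```text
table z -0.0013612564799082559
scale 852 [ 495.2 -189.8] [105.9 132.3] 9.400323867797852 0.028
plate 446 [ 499.4 -209.4] [88.7 82.3] 9.216073989868164 0.0301
riser 1759 [ 510.5 -470.7] [183.9 192.8] 7.412520408630371 0.0507
tub 253 [ 731.2 -179.8] [72.  68.5] 40.347782135009766 0.0689
tin 267 [ 737.5 -288.5] [72.6 73.6] 47.474517822265625 0.0541
jar 268 [ 554.4 -514.5] [56.6 56.9] 62.07881546020508 0.1477
(365, 208) [ 0.496 -0.189  0.032]
(400, 180) [ 0.573 -0.367 -0.001]
(434, 214) [ 0.401 -0.454 -0.   ]
(463, 202) [ 0.416 -0.584 -0.001]
(439, 157) [ 0.624 -0.557 -0.007]
```

View pics/crop.png

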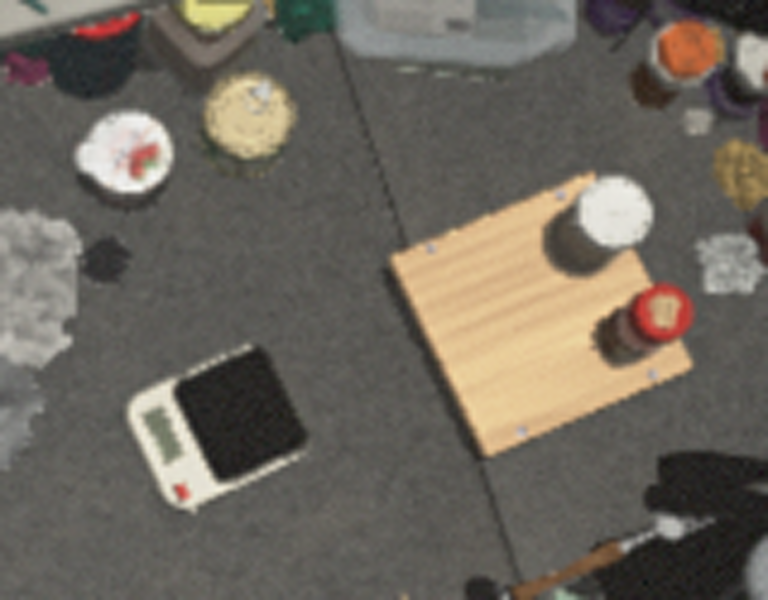

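The crop shows the display on the left and the plain end toward the riser, with the front edge clear. In the riser frame the scale sits about 21 mm off the middle line (+y side) and about 2° rotated. Plan: nudge it sideways with two fingers, which also squares it, then push on the display end.

```bash
cat >> h.py <<'E'
A=np.radians(-82.6); RX=np.array([np.cos(A),np.sin(A)]); RY=np.array([-RX[1],RX[0]]); C=np.array([510.5,-470.7])
def rel(): # tool in riser frame (mm), yaw of tool y rel riser x
    s=robot.read_state(); M=R.from_rotvec(s['orientation']).as_matrix(); p=np.array(s['tool_pos'])*1000
    d=p[:2]-C
    print('t',s['t'],'riser xy',(d@RX).round(1),(d@RY).round(1),'tip z',round(p[2]-186,1),'yaw of tool y vs riser x deg',np.degrees(np.arctan2(M[1,1],M[0,1])-A).round(2),'tilt',M[:2,2].round(4),'F',np.round(s['force'],1),'q',np.round(s['q'],2),'open',s['opening'])
    return s,M,p
def goto(x,y,z):
    s,M,p=rel(); w=C+x*RX+y*RY; t=np.array([*w,z+186]); print('world',t.round(1),'tool delta',(M.T@(t-p)).round(1))
E
python3 -c "
from h import *
goto(-281,105,217)"
```

```text
t 0.1 riser xy 44.0 -280.0 tip z 217.8 yaw of tool y vs riser x deg 16.02 tilt [-0.0005  0.0015] F [ 0.5 -0.5  0.8] q [-1.25  0.13  1.49 -0.    1.52 -0.09] open 0.09292951855172553
world [ 578.4 -178.5  403. ] tool delta [ 459.8 -206.1    1.2]
```

apply_moves([
  [[38,-17,0],[0,0,0]],
  [[38,-17,0],[0,0,0]],
  [[38,-17,0],[0,0,0]],
  [[38,-17,0],[0,0,0]],
  [[38,-17,0],[0,0,0]],
  [[38,-17,0],[0,0,0]],
  [[38,-17,0],[0,0,0]],
  [[38,-17,0],[0,0,0]],
  [[38,-17,0],[0,0,0]],
  [[38,-17,0],[0,0,0]],
  [[38,-17,0],[0,0,0]],
  [[38,-17,0],[0,0,0]],
], claw=0.6)

```text
t: 1.1
tool_pos: [0.5768, -0.1802, 0.4043]
orientation: [-3.076, -0.638, 0.001]
force: [-0.0, -1.0, -0.1]
opening: 0.0559
gripper_force: 0.0
```

apply_moves([
  [[0,0,0],[0,0,0.093]],
  [[0,0,0],[0,0,0.093]],
  [[0,0,0],[0,0,0.093]],
  [[0,0,0],[0,0,0]],
  [[0,0,0],[0,0,0]],
])

```text
t: 1.52
tool_pos: [0.5758, -0.182, 0.4042]
orientation: [-3.134, -0.208, 0.001]
force: [0.3, 0.4, 0.5]
opening: 0.0557
gripper_force: 0.0
```

```bash
python3 -c "
from h import *
goto(-281,105,12)"
```

```text
t 1.5167 riser xy -277.9 101.9 tip z 218.2 yaw of tool y vs riser x deg 0.21 tilt [-0.0008  0.0004] F [0.3 0.4 0.5] q [-0.39  0.14  1.48  0.    1.52  1.05] open 0.05573743229477631
world [ 578.4 -178.5  198. ] tool delta [  3.2  -3.  206.2]
```

apply_moves([
  [[3,-3,38],[0,0,0]],
  [[0,0,38],[0,0,0]],
  [[0,0,38],[0,0,0]],
  [[0,0,38],[0,0,0]],
  [[0,0,38],[0,0,0]],
  [[0,0,10],[0,0,0]],
  [[0,0,6],[0,0,0]],
  [[0,0,0],[0,0,0]],
  [[0,0,0],[0,0,0]],
])

```text
t: 2.27
tool_pos: [0.5795, -0.1793, 0.2012]
orientation: [3.134, 0.205, 0.005]
force: [0.0, -0.2, 1.2]
opening: 0.0557
gripper_force: 0.0
```

```bash
python3 - <<'E'
from h import *
goto(-281,60.5,12)
for n in ("wrist","top"):
    p,W=cloud(n); cv2.imwrite(f'pics/{n}1.png',p if n=="wrist" else cv2.resize(p[120:245,320:480],None,fx=4.8,fy=4.8))
E
```

```text
t 2.2667 riser xy -280.1 106.0 tip z 15.2 yaw of tool y vs riser x deg 0.07 tilt [ 0.003  -0.0012] F [ 0.  -0.2  1.2] q [-0.38  0.33  1.65  0.    1.16  1.06] open 0.05571654862809809
world [ 534.3 -184.2  198. ] tool delta [-45.5  -1.    3. ]
```

View pics/wrist1.png

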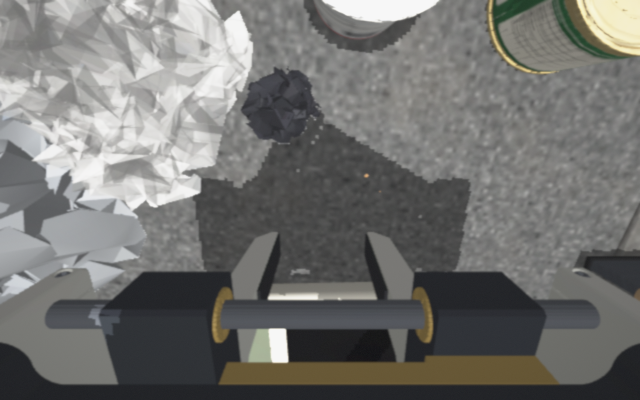

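The wrist view shows the fingers beside the scale's far side, with the white edge at row ~290. They are clear of the tub and tin, so I'll push sideways now.

apply_moves([
  [[-6,0,1],[0,0,0]],
  [[-6,0,1],[0,0,0]],
  [[-5,0,0],[0,0,0]],
  [[-4,0,0],[0,0,0]],
  [[-4,0,0],[0,0,0]],
  [[-4,0,0],[0,0,0]],
  [[-4,0,0],[0,0,0]],
  [[-4,0,0],[0,0,0]],
  [[-3,0,0],[0,0,0]],
  [[-2,0,0],[0,0,0]],
  [[0,0,0],[0,0,0]],
  [[0,0,0],[0,0,0]],
])

```text
t: 3.37
tool_pos: [0.5367, -0.1842, 0.1968]
orientation: [3.135, 0.204, -0.0]
force: [1.3, -0.4, 1.2]
opening: 0.0561
gripper_force: 0.7
```

```bash
python3 - <<'E'
from h import *
goto(-281,60.5,12)
p,W=cloud("wrist"); z=W[...,2]
m=(z>.015)&(z<.029)&(W[...,0]<.6)
X=W[m][:,:2]*1000-C; print(len(X),'max riser y of scale',np.percentile(X@RY,[50,95,99]),)
E
```

```text
t 3.3667 riser xy -280.7 62.8 tip z 10.8 yaw of tool y vs riser x deg 0.03 tilt [-0.0003 -0.0001] F [ 1.3 -0.4  1.2] q [-0.42  0.24  1.76 -0.    1.14  1.02] open 0.056066538809589804
world [ 534.3 -184.2  198. ] tool delta [-2.3 -0.3 -1.2]
9370 max riser y of scale [ 77.99515682 140.95913443 144.87888964]
```

apply_moves([
  [[10,0,0],[0,0,0]],
  [[5,0,0],[0,0,0]],
  [[0,0,-40],[0,0,0]],
  [[0,0,-40],[0,0,0]],
  [[-20,-25,-20],[0,0,0]],
  [[-20,-25,0],[0,0,0]],
  [[-20,-25,0],[0,0,0]],
  [[-18,-25,0],[0,0,0]],
  [[0,0,0],[0,0,-0.121]],
  [[0,0,0],[0,0,-0.121]],
  [[0,0,0],[0,0,-0.121]],
  [[0,0,0],[0,0,-0.121]],
])

```text
t: 4.42
tool_pos: [0.4611, -0.0928, 0.2965]
orientation: [-2.991, -0.959, 0.002]
force: [0.4, -0.2, 0.0]
opening: 0.0555
gripper_force: 0.0
```

apply_moves([
  [[0,0,0],[0,0,-0.121]],
  [[0,0,0],[0,0,-0.121]],
  [[0,0,0],[0,0,-0.121]],
  [[0,0,0],[0,0,-0.121]],
  [[0,0,0],[0,0,-0.121]],
  [[0,0,0],[0,0,-0.121]],
  [[0,0,0],[0,0,-0.121]],
  [[0,0,0],[0,0,-0.121]],
  [[0,0,0],[0,0,-0.121]],
  [[0,0,0],[0,0,0]],
  [[0,0,0],[0,0,0]],
])

```text
t: 5.33
tool_pos: [0.4612, -0.0931, 0.2964]
orientation: [-2.074, -2.359, 0.001]
force: [-0.4, -0.8, 0.1]
opening: 0.0554
gripper_force: 0.0
```

```bash
python3 - <<'E'
from h import *
goto(-380,0,12)
p,W=cloud("top"); z=W[...,2]
cv2.imwrite('pics/c2.png',cv2.resize(p[120:245,320:480],None,fx=4.8,fy=4.8))
v,u=np.mgrid[0:400,0:640]
m=(u>335)&(u<395)&(v>180)&(v<240)&(z>.012)&(z<.045)
n,l,st,_=cv2.connectedComponentsWithStats(m.astype(np.uint8)); X=W[l==1+np.argmax(st[1:,4])][:,:2]*1000
r=cv2.minAreaRect(X.astype(np.float32)); d=np.array(r[0])-C; print(r,d@RX,d@RY)
E
```

```text
t 5.3333 riser xy -380.8 -0.2 tip z 110.4 yaw of tool y vs riser x deg 89.95 tilt [-0.001   0.0002] F [-0.4 -0.8  0.1] q [-0.31 -0.15  1.96 -0.    1.32 -0.44] open 0.05540729698720793
world [461.6 -93.9 198. ] tool delta [-0.9  0.3 98.4]
((439.5071105957031, -172.17861938476562), (24.045480728149414, 47.3382682800293), 73.69363403320312) -305.17861605450577 -31.95336184899645
```

View pics/c2.png

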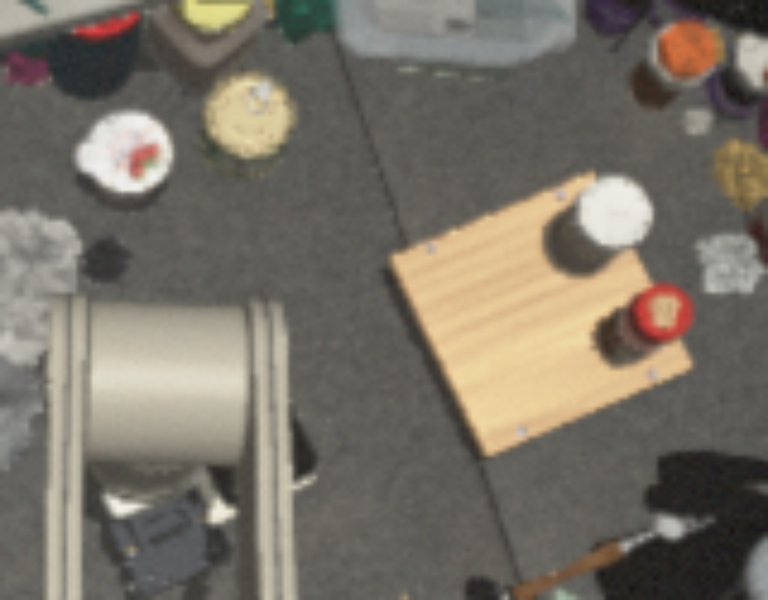

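The arm hides the scale in the top view, so I'll use the wrist camera.

```bash
python3 - <<'E'
from h import *
p,W=cloud("wrist"); z=W[...,2]; cv2.imwrite('pics/w3.png',p)
D=(W[...,:2]*1000-C); x=D@RX; y=D@RY
m=(z>.012)&(z<.036)&(x>-365)&(x<-200)&(abs(y)<75)
print(m.sum(), np.percentile(x[m],[1,50,99]),np.percentile(y[m],[1,50,99]))
# edge of display end per y
for a in range(-60,61,10):
    k=m&(abs(y-a)<5)
    if k.sum()>5: print(a,k.sum(),np.percentile(x[k],2).round(1))
E
```

```text
7499 [-348.28984301 -305.16697167 -220.51524683] [-48.19209183   0.40350457  48.57944873]
-50 170 -312.6
-40 706 -346.5
-30 819 -348.1
-20 800 -348.0
-10 815 -348.0
0 821 -348.2
10 822 -348.1
20 800 -348.2
30 811 -348.0
40 718 -347.1
50 217 -311.5
```

View pics/w3.png

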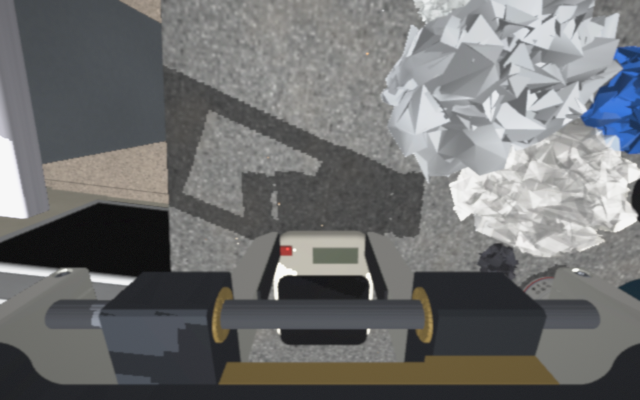

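The wrist view shows the scale square and centred (y≈0), with its display end at riser x = -348 and the red button and display at row ~250. I'll lower and push along tool -x.

apply_moves([
  [[0,0,35],[0,0,0]],
  [[0,0,35],[0,0,0]],
  [[0,0,18],[0,0,0]],
  [[0,0,10],[0,0,0]],
  [[0,0,0],[0,0,0]],
  [[-8,0,0],[0,0,0]],
  [[-8,0,0],[0,0,0]],
  [[-5,0,0],[0,0,0]],
  [[-4,0,0],[0,0,0]],
  [[-5,0,0],[0,0,0]],
  [[-6,0,0],[0,0,0]],
  [[-6,0,0],[0,0,0]],
])

```text
t: 6.43
tool_pos: [0.4675, -0.1351, 0.1999]
orientation: [2.07, 2.362, 0.002]
force: [-1.0, 5.2, 4.0]
opening: 0.0557
gripper_force: 2.6
```

apply_moves([
  [[-8,0,0],[0,0,0]],
  [[-8,0,0],[0,0,0]],
  [[-8,0,0],[0,0,0]],
  [[-8,0,0],[0,0,0]],
  [[-8,0,0],[0,0,0]],
  [[-8,0,0],[0,0,0]],
  [[-8,0,0],[0,0,0]],
  [[-8,0,0],[0,0,0]],
  [[-6,0,0],[0,0,0]],
  [[-4,0,0],[0,0,0]],
  [[0,0,0],[0,0,0]],
  [[0,0,0],[0,0,0]],
])

```text
t: 7.43
tool_pos: [0.4767, -0.2086, 0.1989]
orientation: [2.07, 2.362, -0.001]
force: [-0.4, -0.7, 0.7]
opening: 0.0556
gripper_force: 0.0
```

```bash
cat >> h.py <<'E'
def look():
    s,M,p0=rel(); xt=(p0[:2]-C)@RX
    p,W=cloud("wrist"); z=W[...,2]
    D=(W[...,:2]*1000-C); x=D@RX; y=D@RY
    m=(z>.012)&(z<.036)&(x>xt-5)&(x<xt+150)&(abs(y)<75)
    print(m.sum(),np.percentile(y[m],[1,50,99]).round(1))
    for a in range(-60,61,10):
        k=m&(abs(y-a)<5)
        if k.sum()>5: print(a,k.sum(),np.percentile(x[k],2).round(1))
    return p,x,y,z
E
python3 - <<'E'
from h import *
look()
p,W=cloud("top");cv2.imwrite('pics/c4.png',cv2.resize(p[120:245,320:480],None,fx=4.8,fy=4.8))
E
```

```text
t 7.4333 riser xy -264.2 0.2 tip z 12.9 yaw of tool y vs riser x deg 90.13 tilt [ 0.0003 -0.0008] F [-0.4 -0.7  0.7] q [-0.51  0.12  1.89 -0.    1.12 -0.64] open 0.05563887772617366
8746 [-45.3   0.1  45.8]
-50 94 -202.0
-40 475 -212.0
-30 989 -267.2
-20 1114 -254.9
-10 1128 -254.9
0 1089 -255.0
10 1128 -255.0
20 1118 -255.0
30 1013 -267.2
40 482 -211.8
50 116 -205.5
```

View pics/c4.png

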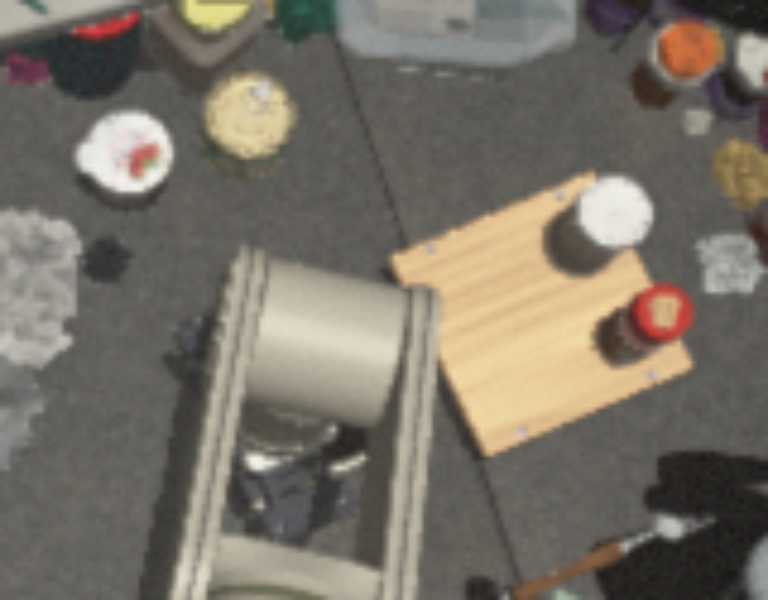

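The scale is tracking square and centred, with its display end at -255, so the finger offset is 9 mm. Now I'll push it into the opening.

apply_moves([
  [[-4,0,0],[0,0,0]],
  [[-8,0,0],[0,0,0]],
  [[-8,0,0],[0,0,0]],
  [[-8,0,0],[0,0,0]],
  [[-8,0,0],[0,0,0]],
  [[-8,0,0],[0,0,0]],
  [[-8,0,0],[0,0,0]],
  [[-8,0,0],[0,0,0]],
  [[-6,0,0],[0,0,0]],
  [[-4,0,0],[0,0,0]],
  [[0,0,0],[0,0,0]],
  [[0,0,0],[0,0,0]],
])

```text
t: 8.53
tool_pos: [0.486, -0.278, 0.199]
orientation: [2.07, 2.362, -0.0]
force: [0.0, -0.2, -0.1]
opening: 0.0556
gripper_force: 0.0
```

```bash
python3 -c "
from h import *
look()"
```

```text
t 8.5333 riser xy -194.2 0.6 tip z 13.0 yaw of tool y vs riser x deg 90.14 tilt [ 0.0006 -0.0007] F [ 0.  -0.2 -0.1] q [-0.61  0.22  1.78 -0.    1.14 -0.74] open 0.05558465840460723
8731 [-44.7   0.6  46.4]
-50 81 -130.7
-40 465 -141.6
-30 955 -197.3
-20 1104 -184.8
-10 1113 -184.8
0 1115 -184.8
10 1106 -184.8
20 1123 -184.9
30 1042 -197.4
40 488 -142.1
50 139 -137.7
```

Still square at -185. I need 90 mm more, so I'll push 82 and then check.

apply_moves([
  [[-4,0,0],[0,0,0]],
  [[-8,0,0],[0,0,0]],
  [[-8,0,0],[0,0,0]],
  [[-8,0,0],[0,0,0]],
  [[-8,0,0],[0,0,0]],
  [[-8,0,0],[0,0,0]],
  [[-8,0,0],[0,0,0]],
  [[-8,0,0],[0,0,0]],
  [[-8,0,0],[0,0,0]],
  [[-8,0,0],[0,0,0]],
  [[-6,0,0],[0,0,0]],
  [[0,0,0],[0,0,0]],
])

```text
t: 9.58
tool_pos: [0.4967, -0.3605, 0.1989]
orientation: [2.07, 2.361, -0.001]
force: [0.1, -0.5, 0.3]
opening: 0.0555
gripper_force: 0.0
```

```bash
python3 - <<'E'
from h import *
p,x,y,z=look()
cv2.imwrite('pics/w5.png',p)
for a in (-80,-60,-30,0,30,60,80):
    k=(z>.046)&(z<.058)&(abs(y-a)<6)&(x<0)
    if k.sum()>5: print('deck',a,k.sum(),np.percentile(x[k],2).round(1))
E
```

```text
t 9.5833 riser xy -111.1 0.5 tip z 12.9 yaw of tool y vs riser x deg 90.12 tilt [ 0.0006 -0.0015] F [ 0.1 -0.5  0.3] q [-0.71  0.35  1.62 -0.    1.16 -0.84] open 0.055497366453571784
3409 [-30.1   1.   31.5]
-30 364 -115.3
-20 519 -102.5
-10 520 -102.5
0 532 -102.7
10 512 -102.5
20 521 -102.6
30 441 -114.9
deck -30 1077 -121.5
deck 0 753 -96.4
deck 30 1039 -121.6
```

View pics/w5.png

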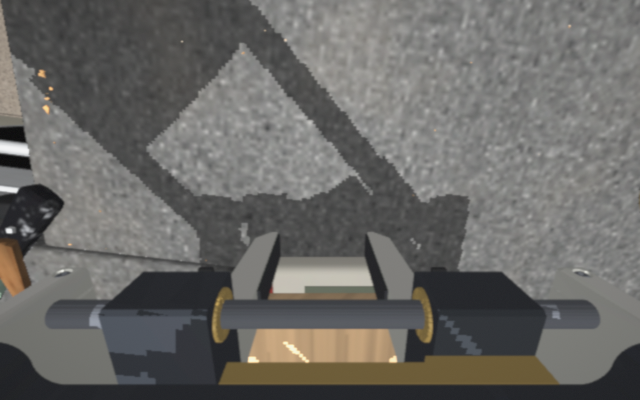

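The scale's end at -102.6 still shows about 6 mm ahead of the deck edge, which measures -96.4. I'll push 7 mm more, then back off and rise.

apply_moves([
  [[-3,0,0],[0,0,0]],
  [[-3,0,0],[0,0,0]],
  [[-1,0,0],[0,0,0]],
  [[0,0,0],[0,0,0]],
  [[0,0,0],[0,0,0]],
  [[6,0,0],[0,0,0]],
  [[15,0,0],[0,0,0]],
  [[30,0,0],[0,0,0]],
  [[30,0,0],[0,0,0]],
  [[0,0,-35],[0,0,0]],
  [[0,0,-35],[0,0,0]],
  [[0,0,0],[0,0,0]],
])

```text
t: 10.63
tool_pos: [0.4891, -0.2861, 0.2763]
orientation: [2.061, 2.356, 0.001]
force: [0.9, -1.0, 1.2]
opening: 0.0561
gripper_force: 0.0
```

```bash
python3 - <<'E'
from h import *
s,M,_=rel(); p,W=cloud("wrist"); z=W[...,2]
D=(W[...,:2]*1000-C); x=D@RX; y=D@RY
for n,l,h in(("scale",.012,.034),("deck",.046,.058)):
  for a in (-50,-30,-15,0,15,30,50):
    k=(z>l)&(z<h)&(abs(y-a)<5)&(x<-60)&(x>-125)
    if k.sum()>5: print(n,a,k.sum(),np.percentile(x[k],2).round(1))
E
```

```text
t 10.6333 riser xy -185.9 2.5 tip z 90.3 yaw of tool y vs riser x deg 90.23 tilt [ 0.0088 -0.0066] F [ 0.9 -1.   1.2] q [-0.62  0.13  1.73 -0.    1.27 -0.75] open 0.056062909031747855
scale -50 15 -92.7
scale -30 105 -97.7
scale -15 110 -97.6
scale 0 114 -97.6
scale 15 108 -97.7
scale 30 109 -97.6
scale 50 14 -92.4
deck -50 201 -80.4
deck -30 198 -80.3
deck -15 192 -80.4
deck 0 195 -80.6
deck 15 197 -80.2
deck 30 191 -80.1
deck 50 193 -80.0
```

The deck reading is probably masked by the gripper bar. I'll back off, settle and look once more.

apply_moves([
  [[-20,0,-35],[0,0,0]],
  [[-20,0,-35],[0,0,0]],
  [[-20,0,-35],[0,0,0]],
  [[0,0,-35],[0,0,0]],
  [[0,0,0],[0,0,0]],
  [[0,0,0],[0,0,0]],
  [[0,0,0],[0,0,0]],
  [[0,0,0],[0,0,0]],
])

```text
t: 11.35
tool_pos: [0.4945, -0.3444, 0.4064]
orientation: [-2.068, -2.361, 0.0]
force: [-0.6, -0.2, 0.3]
opening: 0.0562
gripper_force: 0.0
```

```bash
python3 - <<'E'
from h import *
s,M,_=rel(); p,W=cloud("wrist"); z=W[...,2]; cv2.imwrite('pics/w6.png',p)
D=(W[...,:2]*1000-C); x=D@RX; y=D@RY
for n,l,h in(("scale",.012,.034),("deck",.046,.058)):
  for a in (-50,-30,-15,0,15,30,50):
    k=(z>l)&(z<h)&(abs(y-a)<5)&(x<-60)&(x>-125)
    if k.sum()>5: print(n,a,k.sum(),np.percentile(x[k],2).round(1))
E
```

```text
t 11.35 riser xy -127.3 0.4 tip z 220.4 yaw of tool y vs riser x deg 90.18 tilt [-0.0025  0.0021] F [-0.6 -0.2  0.3] q [-0.69  0.14  1.48 -0.    1.53 -0.83] open 0.056241642637105876
scale -30 55 -96.9
scale -15 56 -97.0
scale 0 56 -96.9
scale 15 55 -96.9
scale 30 48 -97.0
scale 50 7 -93.0
deck -50 214 -95.8
deck -30 205 -95.6
deck -15 212 -95.6
deck 0 217 -95.7
deck 15 196 -95.6
deck 30 219 -95.8
deck 50 205 -95.6
```

View pics/w6.png

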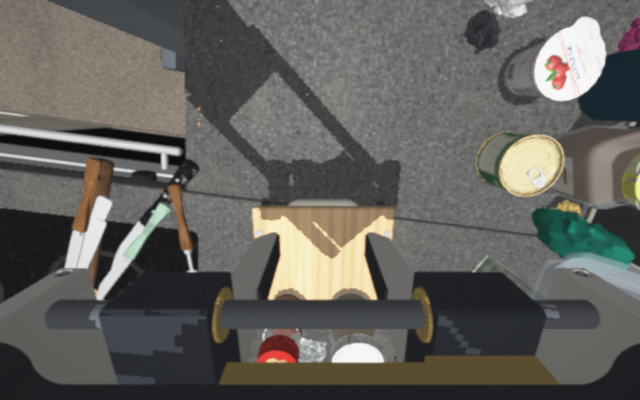

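The final view shows the scale's end (row ~203) level with the deck edge (row ~207) to within about 1–2 mm. It is square and centred, and the jars and tins haven't moved. The arm is clear, so I'll hand it in.

```bash
python3 -c "
from plant import robot
print(robot.close_job())"
```

```text
the job is handed in; nothing more can be done
None
```

The job is handed in (no verdict came back): the scale is under the riser, square and centred, with its display end about 1 mm from the deck's front edge; I saw no bystander moved, and about 11 s of the 53 s were used.

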